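# Humidity check in a filament dryer

### The job

Check the air in the filament dryer with the stick hygrometer: swing the little cover on top of the hood well clear of the port, then take the hygrometer out of the tool holder and lower its stem straight down through the port, without the hygrometer touching the port, the cover or the hood, until the tip hangs about 65 mm below the port's rim. Finish while still holding the hygrometer there, upright, centred in the port and still, so that the reading can settle; leave the screwdriver and the kit parts on the bench alone.

Things in the scene. Friction and masses are not known exactly. Their poses are not given: they have to be found in the camera images.
- dryer: Flat box-shaped filament dryer, 260 x 260 mm, fixed to the bench: grey base, display on its front (-x) face, 250 mm square clear hood whose flat top is 112 mm above the bench, a lying spool of orange filament inside. It stands turned by up to 0.35 rad, on the robot's left or right. Origin under its centre at bench level, z up.
- port (a point): Centre of the port's rim, 122 mm above the bench, in the middle of the hood's top (axes as the dryer's). The port is a round white bush, 34 mm outside, standing 10 mm above the hood; its vertical bore is 22 mm wide and 22 mm long, with free air below (the spool's 54 mm wide core) down to 34 mm above the bench.
- cover_pivot (a point): Pivot screw of the port cover: 36 mm from the port's centre in the dryer's +x direction, at rim height. The boss and screw are 18 mm wide and end 6.5 mm above the rim.
- cover (a joint): Swivel angle of the port cover (rad) about its vertical pivot: 0 = disc centred over the port; grows as it turns counter-clockwise seen from above, the disc leaving towards the dryer's -y side; stop at 1.9. Starts between 0 and 0.2. It turns flat (does not lift), with light friction (about 0.6 N at the knob), and stays where it is left. From about 0.8 on it is clear of the bore.
- cover_knob (a point): Top centre of the round aluminium knob in the middle of the cover's disc: 12 mm diameter, 18 mm tall, 36 mm from the pivot, top 21.5 mm above the port's rim; it turns with the cover. The cover is a black plate 3 mm thick just above the rim: a 34 mm disc on a 16 mm wide arm.
- probe: Cordless stick hygrometer, loose, about 70 g: a straight steel stem, 8 mm diameter, 110 mm long, below a white head 18 mm (its x) x 30 mm (its y) x 60 mm tall, centred on the stem, small display on its -x face. Origin at the stem's tip, z up the stem; the head spans z = 110 to 170 mm. Stands head up in one of the holder's holes, turned up to 0.3 rad to it, tip 6 mm above the bench.
- probe_neck (a point): Point on the hygrometer's axis where the stem enters the head, 110 mm above the tip.
- holder: Orange printed tool holder block, 50 mm (its x) x 150 mm (its y) x 60 mm tall, on a flat screwed-down foot 66 x 166 mm, turned by up to 0.5 rad. Two round holes, 9.5 mm wide and 54 mm deep, on its centre line 38 mm either side of the middle; one holds the hygrometer, the other the screwdriver. Origin under its centre.
- driver: Short screwdriver standing handle-up in the holder's other hole, 76 mm from the hygrometer: 8 mm shaft, black rounded handle up to 28 mm wide, top 148 mm above the bench. Bystander. Origin at the lower end of the shaft.
- motor: Yellow gear motor 64 x 22 x 19 mm lying on the bench beyond and between the dryer and the holder. Bystander. Origin under its middle.
- wheel: Robot-kit wheel, black tyre with yellow hub, 66 mm diameter, 26 mm thick, lying flat at the right of the work. Bystander. Origin under its centre.
- battery_box: Open black box with four cells, 62 x 58 x 16 mm, at the left of the work. Bystander. Origin under its centre.

How it is judged:
By the outcome, as a careful person would: the job done as asked, in the order asked, and still so for the second after the job is handed in, while the arm keeps its last pose, push and grip.
It also fails if it takes over 64 s, if anything falls off the work surface, if the arm or the gripper's body presses on something with over 40 N, if the wrist force passes 120 N, or if a joint passes its speed limit or range.

### The arm

A 6-joint arm with a two-finger parallel gripper is mounted at the origin on the work surface. World frame = base frame: x ahead of the robot, y to its left, z up, the work surface at z = 0. Lengths are in m, angles in rad, forces in N, time in s.
With the tool pointing down it reaches from about 0.275 to 0.75 m from the base axis. Payload 10.2 kg.
Tool frame: the origin (TCP) lies on the centre line of the jaws, within the pads' length; the fingertips stand 25 mm ahead of it and the grasp point (between the pads) lies 6 mm ahead of it; x points along the fingers, y is the direction in which the jaws open and shut, and the axes are right-handed (so a half turn about x gives the same grasp; the last joint's range is limited). The gripper opens to 88 mm and grips with 3 to 60 N. Pads are 18 mm wide; open, the fingers measure 123 mm over their backs; the gripper's body (75 mm by 187 mm) begins 45 mm behind the grasp point.
Start: joints at [1.017, 0.313, 1.498, -0, 1.331, -0.223], TCP at [0.171, 0.497, 0.264] pointing down, gripper open.
Joint ranges: [-2.94, 2.94], [-0.97, 2.17], [0.19, 2.56], [-1.23, 4.37], [0.02, 3.11], [-2.88, 2.88]. Speed limits (rad/s): [2.39, 2.39, 3.01, 3.14, 3.14, 3.14].

### API

Orientations are given as a rotation vector (axis times angle).
In Python, from workcell import manip, eyes gives the robot as it stands.
- The arm moves only by the shell command python3 -m creep 'ROWS' [FORCE]. ROWS is JSON, a list that holds one entry, the list of rows, each a list of 5 numbers: the closure, from -1 (fully open) to 1 (shut), then the shift along the tool's x, y, z in m, then the turn about the tool's x in rad. In form: [[[gripper, tx, ty, tz, turn], ...]]. A call has 1 to 12 rows; each row shifts and turns the commanded pose from where the row before left it, along the tool's axes as they then stand; what a row does not reach is not made up. A row lasts 1/10 s, in which the tool goes at most 50 mm and 8.59 degrees, less where a joint would pass 70% of its speed; a pose out of reach is approached as far as the arm can. A call is refused whole if a number of a shift passes 0.05 or a number of a turn 0.15, either way. A call with a gripper value outside its range is refused whole. The fingers move at their own pace and stop on an object; FORCE is the grip in N (left out, the last holds). Time passes only in rows, so rows that do not move let the fingers close. It gives the time, the measured TCP pose, the force and the opening at its end, in the units of the state.
- manip.read_state(): the state, without advancing time (a new reading comes with each control period).
- eyes.grab_frame(name): name is "scene" or "top" or "wrist"; returns a dict with "color" (480x640x3 uint8, blue, green, red), "vfov" (degrees; the focal length in pixels is half the picture's height over the tangent of half this angle, whatever the lens; pixels are square), "cx", "cy" (the principal point, pixels), "k1" (the pictures are not rectified: a ray, as slopes to the right and down, at radius r is drawn at 1 + k1 r^2 times it, then the intrinsics apply), "world_to_cam" (4x4, takes a point from world to camera coordinates); the wrist camera has in their place "T_tool_cam" (4x4, takes a point from camera to tool coordinates, whose origin is the TCP and whose axes are the tool frame's). Camera axes: x right, y up, looking along -z (the intrinsics and any distortion apply to the point x, -y, -z); pixel columns grow to the right and rows downward; lengths in m; the calibration is good to about 2 mm. A picture is of the moment at which its call begins: read the wrist's pose just before it. There is no depth.
- manip.sign_off(): hands the job in, once; it reports no verdict.
The state is a dict: "time_s": time; "joints": joint angles; "joint_vel": joint speeds; "effort": joint torques, N m; "position": TCP position; "tool_rot": TCP orientation; "contact_force": force on the tool from outside, world axes, zero at the start; "torque": the same for the moment, N m; "width": finger opening in m.
Only numpy, scipy, OpenCV 4.12 (cv2) and the standard library are available. Lean on these libraries where they do the work, as an engineer would, in place of code of your own. Each camera call takes 0.05 s, during which the arm holds its last target. There are 200 camera calls.

## Working session

There is one attempt and no reset: what is moved stays moved. The work goes in short steps, Python scripts to look and compute and a shell command to move; the robot and the scene stay as the last step left them, time stands still between calls to the robot, and variables do not carry over. Pictures are saved under pics/ and viewed, about 8 in all and at most 12, crops included, and the job is handed in when it is done.

```bash
ls; mkdir -p pics; cat > h.py <<'E'
import numpy as np, cv2, json
from scipy.spatial.transform import Rotation as R
from workcell import manip, eyes
def grab(name,fn):
    s=manip.read_state(); f=eyes.grab_frame(name); cv2.imwrite('pics/'+fn+'.png',f['color'])
    f=dict(f); 
    if name=='wrist':
        T=np.eye(4);T[:3,:3]=R.from_rotvec(s['tool_rot']).as_matrix();T[:3,3]=s['position']
        f['world_to_cam']=np.linalg.inv(T@np.array(f['T_tool_cam']))
    f['world_to_cam']=np.array(f['world_to_cam'])
    np.save('pics/'+fn+'.npy',{k:v for k,v in f.items() if k!='color'},allow_pickle=True); return f
def load(fn): return np.load('pics/'+fn+'.npy',allow_pickle=True).item()
def K(f): 
    F=240/np.tan(np.radians(f['vfov'])/2); return np.array([[F,0,f['cx']],[0,F,f['cy']],[0,0,1.]]),np.array([f['k1'],0,0,0,0.])
def proj(f,P):
    P=np.atleast_2d(P);W=f['world_to_cam'];c=P@W[:3,:3].T+W[:3,3]
    k,d=K(f); return cv2.projectPoints((c*[1,-1,-1]).reshape(-1,1,3),np.zeros(3),np.zeros(3),k,d)[0].reshape(-1,2)
def ray(f,uv):
    k,d=K(f);n=cv2.undistortPoints(np.array([[uv]],float),k,d)[0,0]
    W=f['world_to_cam'];v=W[:3,:3].T@np.array([n[0],-n[1],-1]);return -W[:3,:3].T@W[:3,3],v
def atz(f,uv,z):
    o,v=ray(f,uv);return o+v*(z-o[2])/v[2]
def tri(*fu):
    A=0;b=0
    for f,uv in fu:
        o,v=ray(f,uv);v=v/np.linalg.norm(v);M=np.eye(3)-np.outer(v,v);A=A+M;b=b+M@o
    return np.linalg.solve(A,b)
E
python3 - <<'E'
from h import *
for n in ['top','scene']:
    f=grab(n,n+'0'); print(n,f['vfov'],f['k1'],-f['world_to_cam'][:3,:3].T@f['world_to_cam'][:3,3])
s=manip.read_state();print(s)
print(R.from_rotvec(s['tool_rot']).as_matrix().round(3))
E
```

```text
pics
top 43.262846294329115 -0.19029617751786754 [ 0.5028967  -0.01059963  1.60215011]
scene 49.1784546026249 -0.12015824867902077 [1.37674729 0.52552298 0.94667513]
{'time_s': 0.1, 'joints': array([ 1.01658713e+00,  3.13385575e-01,  1.49833527e+00, -2.17468447e-05,
        1.33102111e+00, -2.23425440e-01]), 'joint_vel': array([-8.81766213e-04, -2.24255893e-03, -3.78947421e-03,  1.20031107e-03,
       -1.74983814e-04,  8.83209972e-05]), 'effort': array([ 3.20509200e-03, -4.02811325e+01, -2.52642041e+01,  6.95935520e-02,
        3.42092535e-02, -3.79182484e-05]), 'position': array([0.17043783, 0.49636298, 0.26323235]), 'tool_rot': array([ 0.25874876,  1.55558154, -0.2604383 ]), 'contact_force': array([ 0.02984786, -0.03544002,  0.19125925]), 'torque': array([0.00446149, 0.02714837, 0.03329778]), 'width': 0.08824853612977704}
[[-0.001  0.325  0.946]
 [-0.001  0.946 -0.325]
 [-1.    -0.001 -0.   ]]
```

View pics/top0.png

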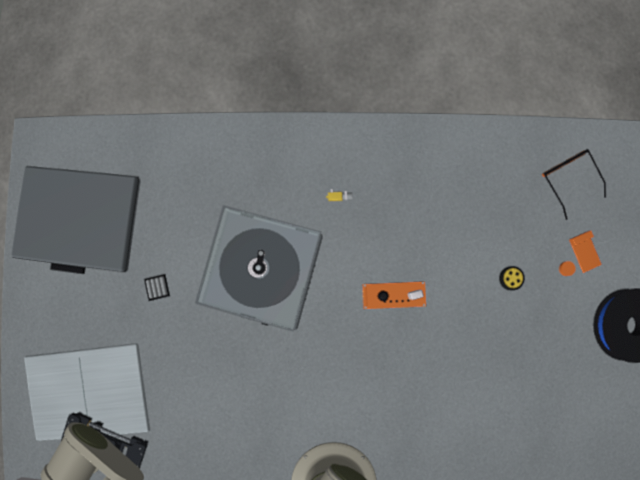

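View pics/scene0.png

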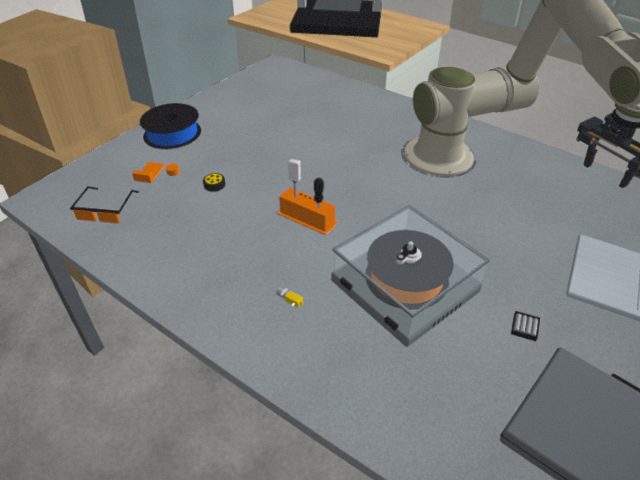

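The top view shows the dryer on the left (port about (259,268)) and the holder at (394,295). The hygrometer is at its right end, about (416,295), and the driver is at (384,296). I'll enlarge both areas.

```bash
python3 - <<'E'
import cv2,numpy as np
t=cv2.imread('pics/top0.png');s=cv2.imread('pics/scene0.png')
def c(i,x,y,w,h,k):return cv2.resize(i[y:y+h,x:x+w],None,fx=k,fy=k,interpolation=cv2.INTER_CUBIC)
a=c(t,234,244,50,50,6);b=c(t,360,276,70,50,6);d=c(s,380,230,50,50,6);e=c(s,270,150,70,85,300/85)
e=cv2.copyMakeBorder(e,0,300-e.shape[0],0,420-e.shape[1],cv2.BORDER_CONSTANT)
cv2.imwrite('pics/m0.png',np.vstack([np.hstack([a,b]),np.hstack([d,e])]))
E
```

```text
(no output)
```

View pics/m0.png

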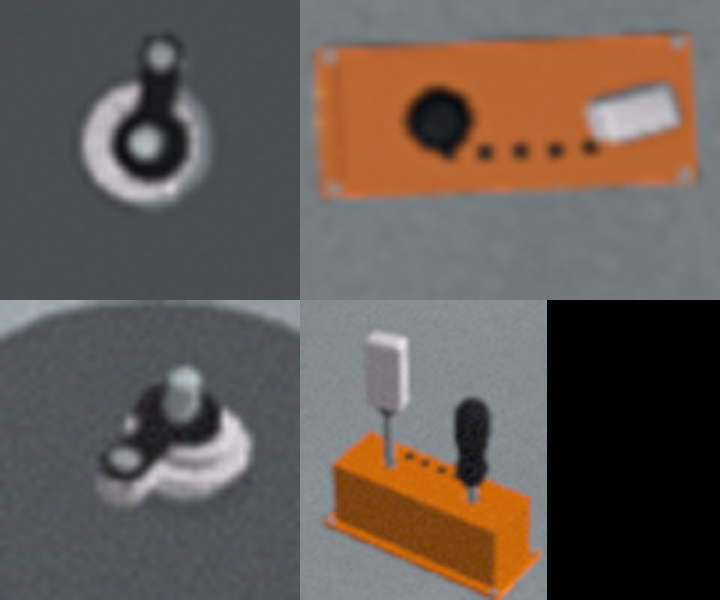

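Top view (zoom 6): knob top is near (258.3,267.8) and the pivot screw near (260.8,253.2). Scene view: knob is near (410.7,242.3), the head top near (294.7,160.5), and the stem goes into the block near (295.5,197). Now I'll triangulate these.

```bash
python3 - <<'E'
from h import *
t,s=load('top0'),load('scene0');np.set_printoptions(precision=4,suppress=True)
print('knob',tri((t,(258.3,267.8)),(s,(410.7,242.3))),atz(t,(258.3,267.8),.1435),atz(s,(410.7,242.3),.1435))
print('piv',tri((t,(260.8,253.2)),(s,(400.8,256.5))),atz(t,(260.8,253.2),.1285),atz(s,(400.8,256.5),.1285))
print('headtop',atz(s,(294.7,160.5),.176),atz(s,(295.3,181.2),.116),atz(s,(295.5,197),.06), atz(t,(415.8,293.6),.176),'drv',atz(t,(383.2,296),.148))
c=[atz(t,p,.09)[:2] for p in [(198,303),(223,207),(322,234),(297,329)]];print(c,np.mean(c,0))
for i,j in [(0,1),(3,2),]: print(np.arctan2(*(c[j]-c[i])[::-1]))
for i,j in [(2,1),(3,0)]: print(np.arctan2(*(c[j]-c[i])[::-1])-np.pi/2)
h=[atz(t,(360+(x-300)/6,276+y/6),.06)[:2] for x,y in [(330,55),(680,40),(685,175),(335,190)]];print(h,np.mean(h,0))
st=manip.read_state();T=np.array(eyes.grab_frame('wrist')['T_tool_cam']);print(T)
E
```

```text
knob [0.5636 0.1866 0.1406] [0.5649 0.1834 0.1435] [0.5648 0.1904 0.1435]
piv [0.6002 0.1836 0.1232] [0.6014 0.1799 0.1285] [0.6034 0.1886 0.1285]
headtop [ 0.5031 -0.1873  0.176 ] [ 0.5098 -0.1821  0.116 ] [ 0.5076 -0.1851  0.06  ] [ 0.5061 -0.1933  0.176 ] drv [ 0.5    -0.1184  0.148 ]
[array([0.4764, 0.3425]), array([0.7208, 0.2844]), array([0.6538, 0.0315]), array([0.4157, 0.0911])] [0.5667 0.1874]
-0.23303419074316212
-0.24555142566911836
-0.25883848344131577
-0.2366262141148645
[array([ 0.527 , -0.0785]), array([ 0.5343, -0.2274]), array([ 0.4771, -0.2296]), array([ 0.4699, -0.081 ])] [ 0.5021 -0.1541]
[[-0.0007  0.2726 -0.9621 -0.1207]
 [ 1.     -0.0005 -0.0009  0.0004]
 [-0.0007 -0.9621 -0.2726 -0.0706]
 [ 0.      0.      0.      1.    ]]
```

```bash
python3 -m creep '[[[1,0,-0.015,0.045,0],[1,0,-0.015,0.045,0],[1,0,-0.015,0.045,0],[1,0,-0.015,0.045,0],[1,0,-0.015,0.045,0],[1,0,-0.015,0.045,0],[1,0,-0.015,0.045,0],[1,0,-0.015,0.045,0],[1,0,-0.015,0.045,0],[1,0,-0.015,0.045,0]]]' 20 && python3 -m creep '[[[1,0,0,0,0.126],[1,0,0,0,0.126],[1,0,0,0,0.126],[1,0,0,0,0.126],[1,0,0,0,0.126],[1,0,0,0,0],[1,0,0,0,0],[1,0,0,0,0]]]'; python3 -c "
from h import *
f=grab('wrist','w1');print(proj(f,[[.565,.187,.1435],[.602,.183,.1285],[.565,.187,.122]]))"
```

```text
time_s: 1.15
position: [0.5487, 0.207, 0.2635]
tool_rot: [0.26, 1.556, -0.26]
contact_force: [0.4, 0.7, 0.3]
width: 0.01
time_s: 1.95
position: [0.5474, 0.2085, 0.2636]
tool_rot: [0.747, 1.439, -0.747]
contact_force: [0.1, -0.3, -0.3]
width: 0.0004
[[324.12589462 279.69240056]
 [361.19415432 302.59686245]
 [323.92674965 268.75605346]]
```

View pics/w1.png

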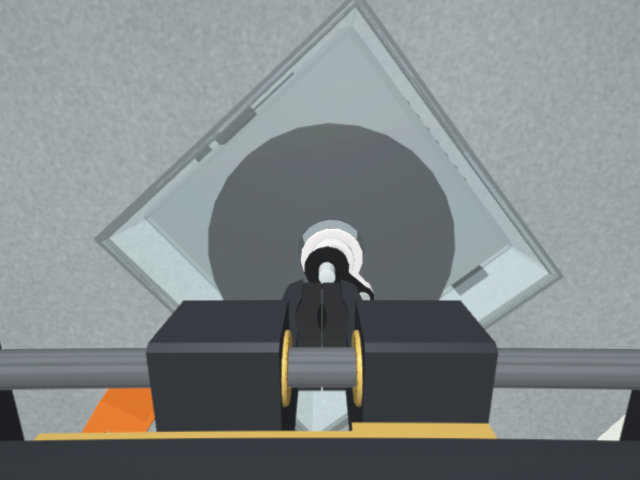

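The wrist view shows the knob at about (327,270) just past the closed fingers, close to the prediction, with the white port bush behind it at about (332,255). Next I descend beside the knob and push.

```bash
python3 -m creep '[[[1,0.03,0,-0.003,0],[1,0.03,0,-0.003,0],[1,0.02,0,0,0],[1,0.014,0,0,0],[1,0.012,0,0,0],[1,0,0,0,0],[1,0,0,0,0]]]' && python3 -m creep '[[[1,0,0,0.006,0],[1,0,0,0.006,0],[1,0,0,0.006,0],[1,0,0,0.006,0],[1,0,0,0.006,0],[1,0,0,0.006,0],[1,0,0,0.006,0],[1,0,0,0.006,0],[1,0,0,0.006,0],[1,0,0,0.006,0],[1,0,0,0.006,0],[1,0,0,0,0]]]'; python3 -c "
from h import *
f=grab('wrist','w2')"
```

```text
time_s: 2.7
position: [0.5442, 0.2135, 0.1582]
tool_rot: [0.749, 1.437, -0.749]
contact_force: [-0.2, 0.8, 0.4]
width: 0.0001
time_s: 3.9
position: [0.5827, 0.1592, 0.158]
tool_rot: [0.751, 1.436, -0.748]
contact_force: [2.1, 2.6, -0.3]
width: 0.0008
```

View pics/w2.png

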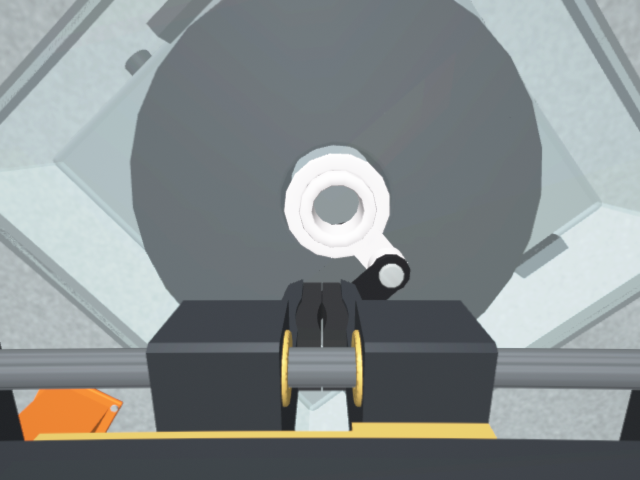

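The push worked: the bore is fully open at about (337,205), the pivot screw is at (392,274), and the cover has swung to the bottom, under the fingers. Now I'll measure the port from this view and back off.

```bash
python3 -m creep '[[[1,0,0,-0.01,0],[1,0,0,-0.01,0],[1,-0.03,0,0,0],[1,-0.04,0,0,0],[1,-0.04,0,0,0],[1,0,0,0,0],[1,0,0,0,0],[1,0,0,0,0]]]'; python3 -c "
from h import *
np.set_printoptions(precision=4,suppress=True)
f=load('w2');print('rim',atz(f,(337,204.5),.122),'piv',atz(f,(392,274),.1285))
f=grab('wrist','w3')"
```

```text
time_s: 4.75
position: [0.5696, 0.176, 0.2662]
tool_rot: [0.748, 1.44, -0.75]
contact_force: [0.2, -0.6, -0.3]
width: 0.0004
rim [0.5647 0.1968 0.122 ] piv [0.6009 0.1865 0.1285]
```

View pics/w3.png

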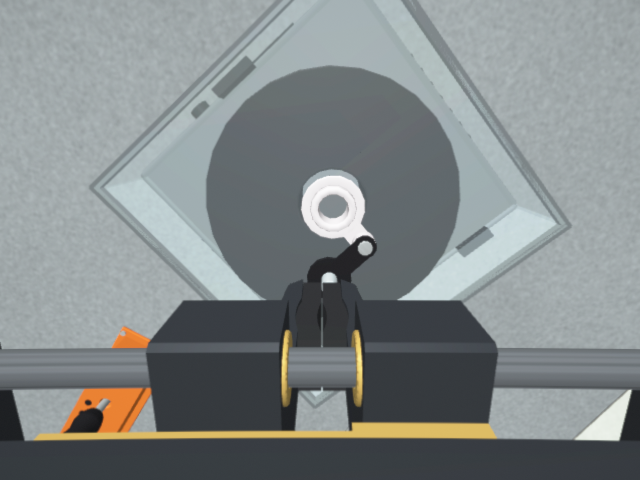

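Cover is well clear, with the disc at about (328,270), pivot at (365,248) and bore at (333,206). Checking the port from this second height, then going to the hygrometer.

```bash
python3 -c "
from h import *
np.set_printoptions(precision=4,suppress=True)
f=load('w3');print('rim',atz(f,(333,207),.122),'piv',atz(f,(365,248),.1285),'knob',atz(f,(329,275),.1435))
g=load('w2');print(tri((f,(333,206.5)),(g,(337,204.5))))
s=manip.read_state();M=R.from_rotvec(s['tool_rot']).as_matrix();print(s['joints'],M)
print(proj(f,[s['position']+M@[.025,0,z] for z in(-.009,0)]))
a=np.array([.506,-.19,.27])-s['position'];print('to probe',M.T@a)
"
```

```text
rim [0.5655 0.1962 0.122 ] piv [0.6012 0.1858 0.1285] knob [0.5883 0.1584 0.1435]
[0.566  0.1957 0.1152]
[ 0.1032  0.4721  1.2622 -0.0001  1.4102 -0.507 ] [[-0.0029  0.8195  0.5731]
 [-0.0004  0.5731 -0.8195]
 [-1.     -0.0026 -0.0013]]
[[321.0811 284.6637]
 [321.0704 304.1837]]
to probe [-0.0035 -0.2619  0.2633]
```

```bash
python3 -m creep '[[[-1,0,-0.028,0.031,0],[-1,0,-0.028,0.031,0],[-1,0,-0.028,0.031,0],[-1,0,-0.028,0.031,0],[-1,0,-0.028,0.031,0],[-1,0,-0.028,0.031,0],[-1,0,-0.028,0.031,0],[-1,0,-0.028,0.031,0],[-1,0,-0.028,0.031,0],[-1,0,-0.028,0.031,0]]]' && python3 -m creep '[[[-1,0,0,0,0.12],[-1,0,0,0,0.12],[-1,0,0,0,0.12],[-1,0,0,0,0],[-1,0,0,0,0],[-1,0,0,0,0],[-1,0,0,0,0]]]'; python3 -c "
from h import *
f=grab('wrist','w4');print(proj(f,[[.506,-.19,.176],[.506,-.19,.116],[.506,-.19,.06]]))"
```

```text
time_s: 5.8
position: [0.5177, -0.2402, 0.2666]
tool_rot: [0.75, 1.44, -0.749]
contact_force: [1.4, 0.9, 0.7]
width: 0.0783
time_s: 6.5
position: [0.5184, -0.2387, 0.2675]
tool_rot: [1.022, 1.318, -1.022]
contact_force: [0.5, -0.8, -0.4]
width: 0.0882
[[321.88762525 170.11514545]
 [321.81859008 161.91651019]
 [321.77652183 156.91916403]]
```

View pics/w4.png

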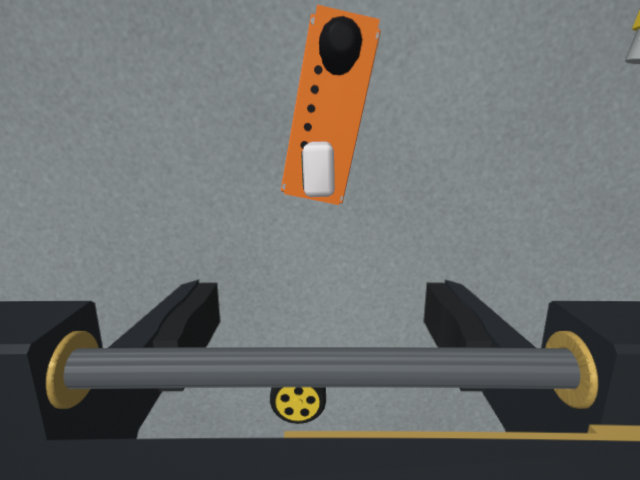

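The head is nearly aligned with the jaws. Its top face is centred at about (318.5,169), spanning x 303–334 and y 142–195.

```bash
python3 -c "
from h import *
np.set_printoptions(precision=4,suppress=True)
f=load('w4');p=atz(f,(318.5,168.5),.176);s=manip.read_state();M=R.from_rotvec(s['tool_rot']).as_matrix()
print(p,M.T@(p-s['position']),M)
for e in[(303,169),(334,169),(318.5,142.5),(318.5,195)]:print(M.T@(atz(f,e,.176)-s['position']))"
```

```text
[ 0.5039 -0.1896  0.176 ] [ 0.0916 -0.0018 -0.0511] [[-0.0001  0.9686  0.2485]
 [ 0.0001  0.2485 -0.9686]
 [-1.     -0.0001 -0.0001]]
[ 0.0916 -0.0105 -0.0508]
[ 0.0916  0.0069 -0.0509]
[ 0.0916 -0.0018 -0.0653]
[ 0.0916 -0.0018 -0.0361]
```

```bash
python3 -m creep '[[[-1,0,-0.002,-0.02,0],[-1,0,0,-0.02,0],[-1,0,0,-0.011,0],[-1,0.03,0,0,0],[-1,0.03,0,0,0],[-1,0.03,0,0,0],[-1,0.02,0,0,0],[-1,0.006,0,0,0],[-1,0,0,0,0],[-1,0,0,0,0]]]' && python3 -m creep '[[[0.4,0,0,0,0],[0.4,0,0,0,0],[0.7,0,0,0,0],[1,0,0,0,0],[1,0,0,0,0],[1,0,0,0,0],[1,0,0,0,0],[1,0,0,0,0],[1,0,0,0,0]]]' 25; python3 -c "
from h import *
grab('scene','s5')
i=cv2.imread('pics/s5.png')[130:260,230:390];cv2.imwrite('pics/s5c.png',cv2.resize(i,None,fx=4,fy=4))
print(manip.read_state()['position'])"
```

```text
time_s: 7.55
position: [0.5044, -0.1902, 0.1529]
tool_rot: [1.023, 1.315, -1.023]
contact_force: [-0.1, 0.1, -0.7]
width: 0.0883
time_s: 8.45
position: [0.5039, -0.1899, 0.1517]
tool_rot: [1.023, 1.317, -1.023]
contact_force: [0.9, -0.2, -0.7]
width: 0.0186
[ 0.50387446 -0.18984649  0.15170038]
```

View pics/s5c.png

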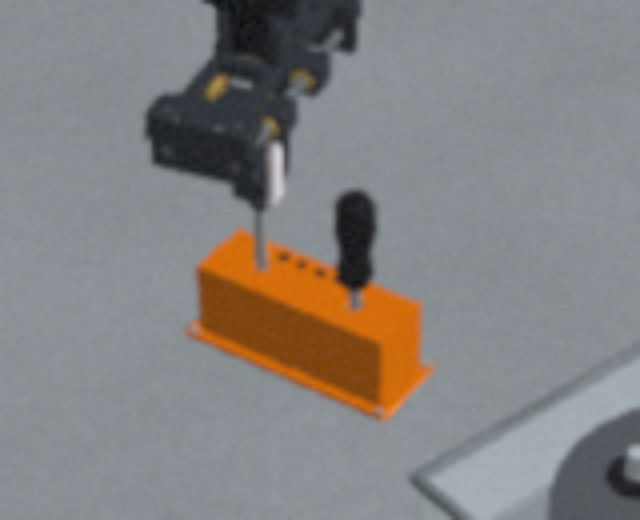

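The head is gripped (width 18.6 mm ≈ 18 mm) and the stem is still standing in its hole. Lifting straight up.

```bash
python3 -m creep '[[[1,-0.01,0,0,0],[1,-0.01,0,0,0],[1,-0.01,0,0,0],[1,-0.01,0,0,0],[1,-0.01,0,0,0],[1,-0.01,0,0,0],[1,-0.015,0,0,0],[1,-0.015,0,0,0],[1,-0.02,0,0,0],[1,-0.02,0,0,0],[1,-0.02,0,0,0],[1,-0.02,0,0,0]]]' && python3 -m creep '[[[1,-0.02,0,0,0],[1,0,0,0,0],[1,0,0,0,0]]]'; python3 -c "
from h import *
s=manip.read_state();M=R.from_rotvec(s['tool_rot']).as_matrix();print(M.round(4),s['joints'])
p=np.array([.5653,.1963,s['position'][2]]);print(M.T@(p-s['position']))"
```

```text
time_s: 9.7
position: [0.5037, -0.1897, 0.3231]
tool_rot: [1.023, 1.317, -1.023]
contact_force: [-0.1, 0.0, -1.0]
width: 0.0177
time_s: 10.0
position: [0.5037, -0.1898, 0.3413]
tool_rot: [1.023, 1.317, -1.023]
contact_force: [-1.0, 0.7, -1.0]
width: 0.0182
[[-3.000e-04  9.689e-01  2.474e-01]
 [ 1.000e-04  2.474e-01 -9.689e-01]
 [-1.000e+00 -3.000e-04 -2.000e-04]] [-5.78044394e-01  3.01277542e-01  1.31307832e+00 -5.17335022e-05
  1.52756950e+00 -8.28008479e-01]
[ 3.45793995e-05  1.55154556e-01 -3.58852186e-01]
```

```bash
python3 -m creep '[[[1,0,0.004,-0.010,0],[1,0,0.009,-0.02,0],[1,0,0.015,-0.035,0],[1,0,0.018,-0.042,0],[1,0,0.018,-0.042,0],[1,0,0.018,-0.042,0],[1,0,0.018,-0.042,0],[1,0,0.018,-0.042,0],[1,0,0.015,-0.035,0],[1,0,0.012,-0.027,0],[1,0,0.007,-0.015,0],[1,0,0.003,-0.007,0]]]' && python3 -m creep '[[[1,0,0,0,0],[1,0,0,0,0],[1,0,0,0,0],[1,0,0,0,0]]]'; python3 -c "
from h import *
f=grab('wrist','w6');g=grab('scene','s6')
P=[[.5653,.1963,z] for z in(.122,.196,.3)]
print(proj(f,P),proj(g,P))
a=cv2.imread('pics/w6.png')[60:360,170:470];b=cv2.imread('pics/s6.png')
u,v=proj(g,P)[1].astype(int);b=b[v-70:v+80,u-60:u+60];print('scene crop off',u-60,v-70)
cv2.imwrite('pics/m6.png',np.hstack([cv2.resize(a,(500,500)),cv2.resize(b,None,fx=2.5,fy=10/3,dsize=(300,375)) if 0 else cv2.copyMakeBorder(cv2.resize(b,(300,375)),0,125,0,0,cv2.BORDER_CONSTANT)]))
s=manip.read_state();print(s['position'],s['joint_vel'].round(4))"
```

```text
time_s: 11.2
position: [0.565, 0.1977, 0.3408]
tool_rot: [1.021, 1.319, -1.023]
contact_force: [-0.1, 0.0, -0.5]
width: 0.0179
time_s: 11.6
position: [0.5653, 0.1955, 0.3419]
tool_rot: [1.024, 1.317, -1.024]
contact_force: [0.0, -0.1, -1.2]
width: 0.0178
[[321.78752574 210.27728587]
 [321.87432366 230.47429623]
 [322.11574723 286.58003655]] [[411.72254631 250.39218872]
 [415.90169622 225.94944188]
 [422.32920188 187.77132885]]
scene crop off 355 155
[0.56527205 0.19581832 0.34187219] [ 0.0039  0.0005 -0.0003 -0.0005  0.0003 -0.0005]
```

View pics/m6.png

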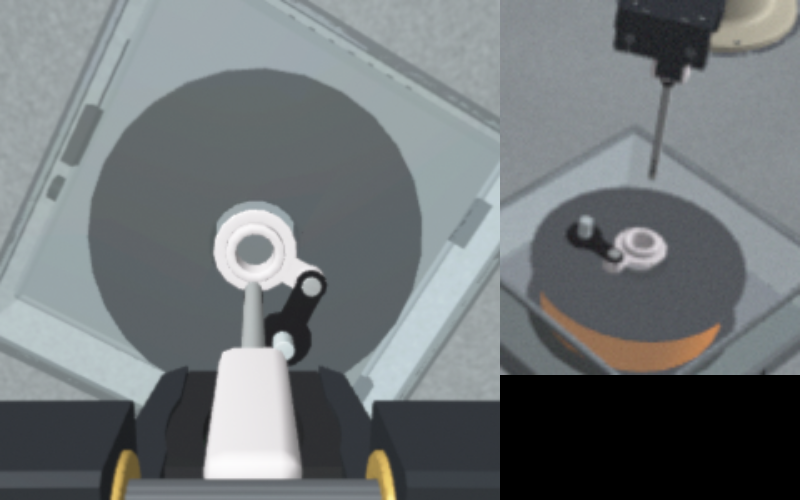

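Port centre reads (322.7,210.6) in the wrist view and (411.8,251) in the scene view. The predictions were (321.8,210.3) and (411.7,250.4). The stem tip at scene (416.2,226.2) also matches, and the stem looks plumb. I'll go down to just above the rim and check again.

```bash
python3 -m creep '[[[1,0.01,0,0,0],[1,0.015,0,0,0],[1,0.015,0,0,0],[1,0.012,0,0,0],[1,0.008,0,0,0],[1,0.004,0,0,0],[1,0,0,0,0],[1,0,0,0,0],[1,0,0,0,0]]]'; python3 -c "
from h import *
f=grab('wrist','w7');g=grab('scene','s7')
s=manip.read_state();print(s['position'])
P=[[.5653,.1963,.122],list(s['position'][:2])+[s['position'][2]-.1457]]
M=R.from_rotvec(s['tool_rot']).as_matrix()
print(proj(f,P),proj(g,P), proj(f,[P[1]+M@[0,0,z] for z in(-.004,.004)]))
a=cv2.imread('pics/w7.png')[150:300,245:395];b=cv2.imread('pics/s7.png')[200:275,375:450]
cv2.imwrite('pics/m7.png',np.hstack([cv2.resize(a,(450,450),interpolation=2),cv2.copyMakeBorder(cv2.resize(b,(300,300),interpolation=2),0,150,0,0,0)]))"
```

```text
time_s: 12.6
position: [0.5654, 0.1964, 0.2783]
tool_rot: [1.024, 1.316, -1.022]
contact_force: [0.3, -1.0, -1.2]
width: 0.0177
[0.56532524 0.19636951 0.27812575]
[[321.24365345 228.08696015]
 [321.306003   231.49763761]] [[411.72254631 250.39218872]
 [412.3143959  247.09324319]] [[321.3091513  226.2552238 ]
 [321.30287766 236.69863438]]
```

View pics/m7.png

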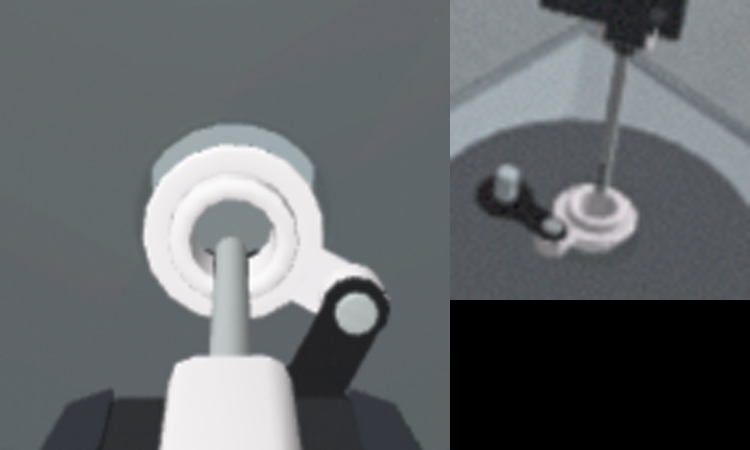

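The tip, at about wrist (321.3,234), sits above the bore with the rim centre at (322.7,227.5). It is about 1 mm off in +z and −y, so I make a small correction and then lower slowly.

```bash
python3 -m creep '[[[1,0,0.0008,-0.0012,0],[1,0,0,0,0],[1,0.005,0,0,0],[1,0.008,0,0,0],[1,0.008,0,0,0],[1,0.008,0,0,0],[1,0.008,0,0,0],[1,0.008,0,0,0],[1,0.008,0,0,0],[1,0.008,0,0,0],[1,0.006,0,0,0],[1,0.005,0,0,0]]]' && python3 -m creep '[[[1,0.0035,0,0,0],[1,0,0,0,0],[1,0,0,0,0],[1,0,0,0,0],[1,0,0,0,0],[1,0,0,0,0]]]'; python3 -c "
from h import *
f=grab('wrist','w8');g=grab('scene','s8')
s=manip.read_state();p=s['position'];print(p,s['contact_force'],s['joint_vel'].round(4),s['width'],R.from_rotvec(s['tool_rot']).as_matrix()[:,0])
P=[[.5653,.1963,.122],[p[0],p[1],.122],[p[0],p[1],p[2]-.0357]]
print(proj(f,P),proj(g,P))
a=cv2.imread('pics/w8.png')[180:310,255:385];b=cv2.imread('pics/s8.png')[195:270,375:450]
cv2.imwrite('pics/m8.png',np.hstack([cv2.resize(a,(390,390),interpolation=2),cv2.resize(b,(390,390),interpolation=2)]))"
```

```text
time_s: 13.9
position: [0.5657, 0.1977, 0.2052]
tool_rot: [1.023, 1.317, -1.023]
contact_force: [-0.4, -0.2, -0.9]
width: 0.0178
time_s: 14.5
position: [0.5658, 0.1977, 0.2024]
tool_rot: [1.023, 1.317, -1.023]
contact_force: [-0.7, -0.2, -0.4]
width: 0.0177
[0.56572469 0.1977115  0.20232022] [ 0.03664462 -0.08107954 -0.18994812] [ 0.0009  0.0006  0.0009 -0.0003 -0.0003  0.0025] 0.018158143502556255 [ 1.95298038e-04  3.66788518e-05 -9.99999980e-01]
[[320.22067995 263.03117238]
 [321.5518428  260.94578585]
 [321.59549462 293.53462533]] [[411.72254631 250.39218872]
 [412.17823361 250.75381025]
 [414.67488161 236.26803343]]
```

View pics/m8.png

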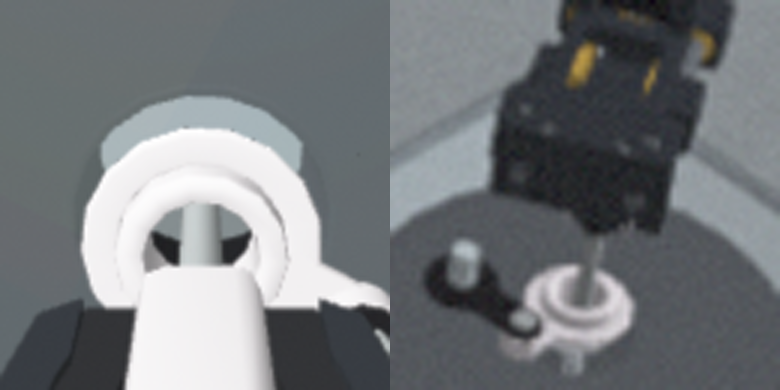

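The stem is inside the bore with no contact force. In the wrist view the bore spans x 145–262 and the stem x 181–221 (crop pixels). Next I work out the rim centre from the inner 34 mm ring, because the outer ring is a lower flange.

```bash
python3 -c "
from h import *
np.set_printoptions(precision=4,suppress=True)
print(atz(load('w7'),(323,227.3),.122),atz(load('w6'),(322.7,210),.122),atz(load('s8'),(412.5,250.6),.122))
f=load('w8');s=manip.read_state();p=s['position'];M=R.from_rotvec(s['tool_rot']).as_matrix()
a=np.linspace(0,2*np.pi,73)
for r in(.011,.017):
  q=proj(f,[np.array([p[0],p[1],.122])+r*(np.cos(t)*M[:,1]+np.sin(t)*M[:,2]) for t in a])
  print(r,((q.min(0)-[255,180])*3),((q.max(0)-[255,180])*3))
"
```

```text
[0.5665 0.1972 0.122 ] [0.5661 0.1968 0.122 ] [0.5648 0.1981 0.122 ]
0.011 [141.879  187.4551] [257.4303 296.7064]
0.017 [110.3557 156.5785] [288.9513 325.4801]
```

Port-to-stem offset comes out around 1 mm in every view, against 7 mm of clearance, and the tip is at z = 0.0566, which is 65.4 mm below the rim. I'll let it settle and hand in.

```bash
python3 -m creep '[[[1,0,0,0,0],[1,0,0,0,0],[1,0,0,0,0],[1,0,0,0,0],[1,0,0,0,0],[1,0,0,0,0]]]'; python3 -c "
from h import *
print(manip.read_state()['position'],manip.sign_off())"
```

```text
time_s: 15.2
position: [0.5657, 0.1977, 0.2022]
tool_rot: [1.023, 1.317, -1.023]
contact_force: [-0.6, -0.8, -0.8]
width: 0.0177
the job is handed in; nothing more can be done
[0.56569871 0.1977224  0.20220525] None
```

The hygrometer is hanging in the port, held still by the gripper, and the job is handed in at about 15 s. No verdict came back.

- **Cover:** I pushed it by the knob with the closed fingers to about 1.4 rad. The wrist pictures show the bore fully open.
- **Hygrometer:** I gripped it by the head at 25 N, lifted it straight out of the holder and lowered it through the bore.
- **Depth:** The tip is about 65 mm below the rim (65.5 mm from the last arm reading). This assumes it started 6 mm above the bench and did not slip. I did not see the tip after it went in. Above the port, the scene picture put it where expected.
- **Contact and stillness:** The tool is vertical, and the external force stayed around 1 N with no sign of touching. The grip is steady at 17.7 mm.
- **Centring:** The scene view and the sideways wrist reading put the stem within about 1 mm of the port's axis. Along the wrist camera's tilt direction, the readings disagree by 1–3 mm. The clearance around the stem is 7 mm.
- **Camera disagreement:** The top camera's positions were 6–8 mm off in y from the other two, so I relied on the wrist and scene cameras.
- **Bystanders:** I never touched the screwdriver or the kit parts on purpose, but took no final picture to check them.

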